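Clamp a printing block in the carving jig

ROBOT

A 6-joint arm with a two-finger parallel gripper is mounted at the origin on the work surface. World frame = base frame: x ahead of the robot, y to its left, z up, the work surface at z = 0. Lengths are in m, angles in rad, forces in N, time in s.
With the tool pointing down it reaches from about 0.35 to 0.975 m from the base axis. Payload 4.9 kg.
Tool frame: the origin (TCP) lies on the centre line of the jaws, within the pads' length; the fingertips stand manip.tip_reach ahead of it and the grasp point (between the pads) is the TCP (manip.tip_reach is the distance from the TCP to the fingertips, in m); z points along the fingers, y is the line along which they close (so a half turn about z gives the same grasp; the last joint's range is limited). The gripper opens to 85 mm and grips with 20 to 120 N. Pads are 22 mm wide; open, the fingers measure 114 mm over their backs; the gripper's body (76 mm by 85 mm) begins 54 mm behind the grasp point. The pads swing forward as they close: fully open they stand 13 mm farther back than shut.
Start: joints at [-1.457, 0.053, 1.613, -0, 1.476, -0.119], TCP at [0.144, -0.608, 0.25] pointing down, gripper open.
Joint ranges: [-3.01, 3.01], [-1.01, 2.22], [0.06, 2.58], [-1.02, 4.17], [0.09, 2.62], [-3.14, 3.14]. Speed limits (rad/s): [2.57, 2.57, 3.14, 3.14, 3.14, 3.14].

INTERFACE

Orientations are given as a unit quaternion [w, x, y, z].
In Python, from plant import manip gives the robot as it stands. The module is installed in compiled form; this text tells all that it offers.
- The arm moves only by the tool move_arm, never from a script. Its argument "rows" is a list of rows, each a list of 7 numbers: the shift along the tool's x, y, z in cm, then the turn, a rotation vector about the tool's x, y, z in degrees, then the opening, from -1 (shut) to 1 (fully open). In form: [[tx, ty, tz, ax, ay, az, jaw], ...]. A call has 1 to 20 rows; each row shifts and turns the commanded pose from where the row before left it, along the tool's axes as they then stand; what a row does not reach is not made up. A row lasts 1/12 s, in which the tool goes at most 41.7 mm and 7.16 degrees, less where a joint would pass 70% of its speed; a pose out of reach is approached as far as the arm can. A call is refused whole if a number of a shift passes 4.17 or a number of a turn 7.16, either way. A call with a gripper value outside its range is refused whole. The fingers move at their own pace and stop on an object; the grip force is fixed at half the most. Time passes only in rows, so rows that do not move let the fingers close. It gives the time, the measured TCP pose, the force, the opening and the grip force at its end, in the units of the state.
- manip.state(): the state, without advancing time (a new reading comes with each control period).
- manip.grab_frame(name): name is "side" or "top" or "wrist"; returns a dict with "img" (384x512x3 uint8, blue, green, red), "mtx" (3x3 intrinsics, pixels), "R" (3x3) and "t" (3): a world point X has camera coordinates R X + t. Camera axes: x right, y down, z forward; pixel columns grow to the right and rows downward; lengths in m; the calibration is good to about 2 mm. The wrist camera is an equidistant fisheye: a pixel r from the principal point sees the ray r / f radians off the axis. A picture is of the moment at which its call begins. There is no depth.
- manip.job_done(): hands the job in; it is judged then, once.
The state is a dict: "time": time; "joint_pos": joint angles; "joint_vel": joint speeds; "joint_efforts": joint torques, N m; "tool_pos": TCP position; "tool_rot": TCP orientation; "contact_force": force on the tool from outside, world axes, zero at the start; "ft_torque": the same for the moment, N m; "gripper_width": opening from 0.0 (shut) to 1.0 (fully open); "grasp_force": force on a finger pad.
Only numpy, scipy, OpenCV 4.12 (cv2) and the standard library are available. Lean on these libraries where they do the work, as an engineer would, in place of code of your own. Each camera call takes 0.05 s, during which the arm holds its last target. There are 200 camera calls.

TASK

Slide the loose wooden printing block fully home into the corner of the carving jig, flat against both the far fence and the side stop. Then screw the clamp's knob down clockwise until you feel the pad touch the block, and give it a quarter of a turn more, no further, so that it holds without denting the wood. Let go, and leave the tins, jars and tools around it as they are.

Things in the scene. Friction and masses are not known exactly. Their poses are not given: they have to be found in the camera images.
- jig: Wooden carving jig fixed to the table: board 18 mm thick, from x -180 to +70 and y -165 to +95 mm in its frame, with a fence, a side stop and a clamp arm. Origin: at table height straight below the clamp screw's axis; z up. A smooth laminate packing strip (friction 0.3, 58 mm wide, x -156 to +29 mm) lies on it under the block; its thickness differs from job to job.
- corner (a point): Inside corner of the jig's two wooden stops, at jig x +30, y +30 mm, on their top, 43 mm above the table. Axes as the jig's. The far fence faces -x and spans jig y -50 to +50 mm; the short side stop faces -y and spans jig x -25 to +30 mm.
- beam_top (a point): Middle of the top of the steel clamp arm, 110 mm above the table. The arm is 32 mm wide (x), spans jig y -22 to +83 mm, its underside is 86 mm above the table, and it stands on a 32 x 26 mm post at jig y +70 mm. A 38 mm round boss around the screw rises 9 mm above it.
- block: Plain loose wooden printing block, 150 x 60 x 24 mm (x, y, z), 0.15 to 0.31 kg. Origin: centre of its underside, 21 to 24 mm above the table. It lies in the jig short of the fence, to the -y side of the side stop, turned up to 7 degrees, its far end below the clamp. Fully home its origin is at jig x -45, y 0 mm, its x axis along the jig's.
- screw: The clamp's upright screw with the knob on top and a round 28 mm pad below (it does not turn). Origin: on the screw's axis, at table height when the knob is at 0. It sinks 10 mm a turn of the knob (1.6 mm a rad). The pad hangs 1.7 to 5.3 mm clear of the block at the start; where it touches cannot be known beforehand and must be felt.
- knob (a joint): Knob angle in rad, growing clockwise seen from above, which lowers the screw; starts from 0 to 0.7, ends at 9. At 0 its bar lies along jig x. Friction 0.24 N m; it stays where left. As the pad touches, the resistance steps up by 0.14 N m (pad sprung with 90 N preload), then slowly, by 6 N and 0.01 N m a mm of screw travel; the step also shows in the moment felt at rest between small turns.
- knob_grip (a point): Grip point of the black knob, on the screw's axis, about 160 mm above the table. The knob is an upright bar 52 mm long, 16 mm thick, 32 mm tall on a 34 mm disc 10 mm thick; this point is 12 mm below the bar's top. It sinks with the screw as the knob is turned.
- gouge: Bystander: carving gouge lying on the jig's board. Origin: underside.
- ink_tin: Bystander: small steel tin, 44 mm across, 30 mm tall, on the jig's board. Origin: underside.
- brayer: Bystander: ink roller with wooden handle, beside the jig. Origin: underside.
- tub_a: Bystander: tub with lid, 84 mm across, 95 mm tall. Origin: underside.
- jam_jar: Bystander: lidded glass jar, 68 mm across, 85 mm tall. Origin: underside.
- brush_tin: Bystander: open steel tin, 80 mm across, with brushes standing in it to 210 mm. Origin: underside.
- swab_box: Bystander: cardboard box 90 x 120 x 45 mm. Origin: underside.
Mind the look-alikes: they are no part of the job. Several things have the shape of the block; the one meant has the colours described above.

How it is judged:
On the way, in this order (a step that is already met when the one before it is completed fails the run):
1. the block is home against both stops while the pad is still clear of it (x of block in the frame of jig above -0.048 m and y of block in the frame of jig above -0.003 m and angle between the x axis of block and the x axis of jig, either way round below 0.035 rad and contact force between screw and block below 1 N), for 0.2 s.
2. the pad has come down onto the block (contact force between screw and block above 30 N), for 0.1 s.
At the end, for the whole second after the job is handed in: The block is at rest within 3 mm of each stop and within 2 degrees of square, and the clamp has been turned a quarter turn past touching, give or take about a twelfth of a turn (the pad presses with 99.5 to 110.5 N) (x of block in the frame of jig above -0.048 m and y of block in the frame of jig above -0.003 m and angle between the x axis of block and the x axis of jig, either way round below 0.035 rad and contact force between screw and block between 99.5 and 110.5 N and linear speed of block below 0.01 m/s).
It fails at once if the clamp is overtightened (pad presses the block with more than 117 N, almost half a turn past touching) (contact force between screw and block above 117 N).
It fails at once if a tin, jar, box or tool nearby is pushed more than 30 mm (distance of any of gouge, ink_tin, brayer, tub_a, jam_jar, brush_tin, swab_box from where it was at the start of the episode above 0.03 m).
It fails at once if a tin, jar or box nearby is knocked over (angle between any of ink_tin, tub_a, jam_jar, brush_tin, swab_box's own z axis and vertical above 0.6 rad).
It also fails if it takes over 72 s, if anything falls off the work surface, if the arm or the gripper's body presses on something with over 40 N, if the wrist force passes 120 N, or if a joint passes its speed limit or range.

## Working session

There is one attempt and no reset: what is moved stays moved. The work goes in short steps, Python scripts to look and compute and a tool call to move; the robot and the scene stay as the last step left them, time stands still between calls to the robot, and variables do not carry over. Pictures are saved under pics/ and viewed, at most 10 in all, crops included, and the job is handed in when it is done.

Besides the shell and the picture viewer there is one more tool, called after "Call:" by a JSON object that holds its "op" and its "data". move_arm: Moves the arm, as the interface text tells. Its arguments: {"type":"object","properties":{"rows":{"type":"array","items":{"type":"array","items":{"type":"number"}}}},"required":["rows"]}

```bash
mkdir -p pics; ls
python3 - <<'E'
from plant import manip
import cv2, numpy as np
np.set_printoptions(precision=4,suppress=True)
print(manip.tip_reach, manip.state())
for n in ("side","top"):
    f=manip.grab_frame(n); cv2.imwrite(f"pics/{n}0.png",cv2.resize(f["img"],(800,600),interpolation=cv2.INTER_CUBIC)); cv2.imwrite(f"pics/raw_{n}0.png",f["img"])
    np.savez(f"{n}.npz",mtx=f["mtx"],R=f["R"],t=f["t"]); print(n,f["mtx"],f["R"],f["t"])
E
```

```text
pics
0.019 {'time': 0.0, 'joint_pos': array([-1.457 ,  0.0533,  1.6143, -0.    ,  1.476 , -0.119 ]), 'joint_vel': array([-0.001 , -0.0013,  0.0013, -0.0004, -0.0009,  0.0005]), 'joint_efforts': array([  0.0023, -39.3686, -37.0173,   0.0001,   0.0071,   0.    ]), 'tool_pos': array([ 0.1441, -0.6076,  0.2491]), 'tool_rot': array([-0.001 ,  0.9932,  0.1161, -0.    ]), 'contact_force': array([-0.2176,  0.9583,  0.1743]), 'ft_torque': array([ 0.0166, -0.0318, -0.0168]), 'grasp_force': 0.0, 'gripper_width': 0.9983538029370554}
side [[351.475    0.     252.1957]
 [  0.     351.475  188.0718]
 [  0.       0.       1.    ]] [[-0.986   0.1648  0.0245]
 [ 0.0769  0.5808 -0.8104]
 [-0.1478 -0.7972 -0.5854]] [0.5405 0.0838 1.218 ]
top [[402.0802   0.     256.5967]
 [  0.     402.0802 192.7338]
 [  0.       0.       1.    ]] [[ 0.0288 -0.9995  0.01  ]
 [-0.9883 -0.03   -0.1497]
 [ 0.1499 -0.0056 -0.9887]] [-0.0846  0.5814  1.3809]
```

View pics/side0.png

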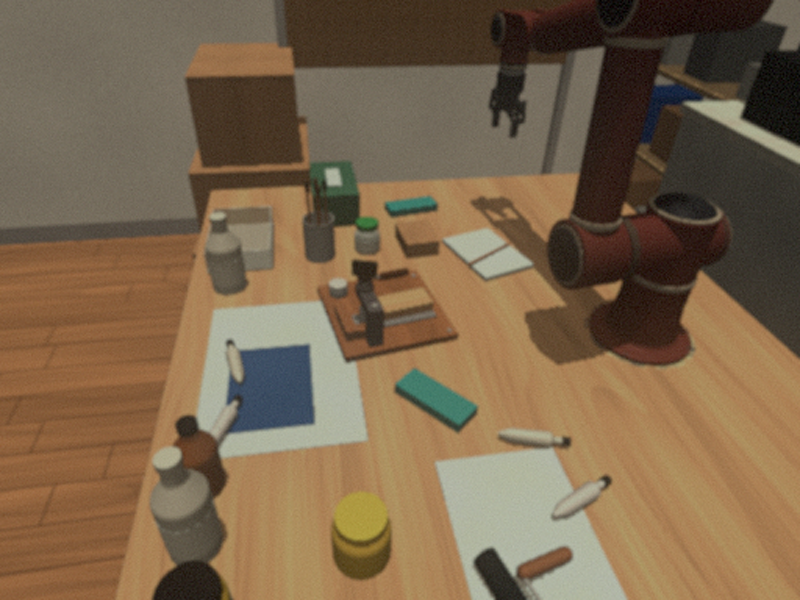

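View pics/top0.png

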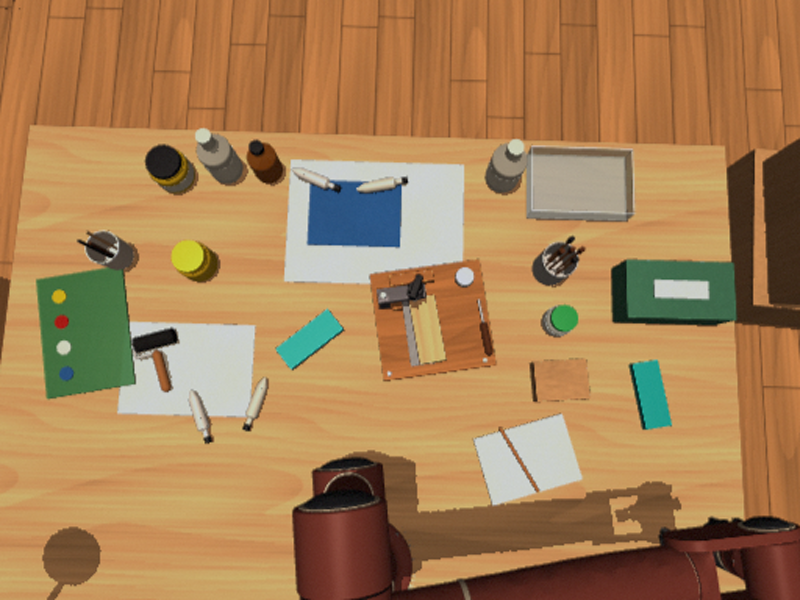

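The light wooden block in the jig at top px (428,330) and side px (405,300) is my candidate. The look-alikes are teal at top (309,338) and (650,395), and brown at (560,380). Only the pale one lies in the jig on the grey strip with its far end below the clamp. I'll confirm that in an enlarged crop.

Run:
```python
import cv2,numpy as np
a=cv2.imread("pics/raw_top0.png")[160:250,230:325]; b=cv2.imread("pics/raw_side0.png")[160:232,200:296]
a=cv2.resize(a,(400,379),interpolation=cv2.INTER_CUBIC);b=cv2.resize(b,(400,300),interpolation=cv2.INTER_CUBIC)
o=np.zeros((379,800,3),np.uint8);o[:379,:400]=a;o[:300,400:]=b
cv2.imwrite("pics/crop0.png",o)
```

```text
(no output)
```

View pics/crop0.png

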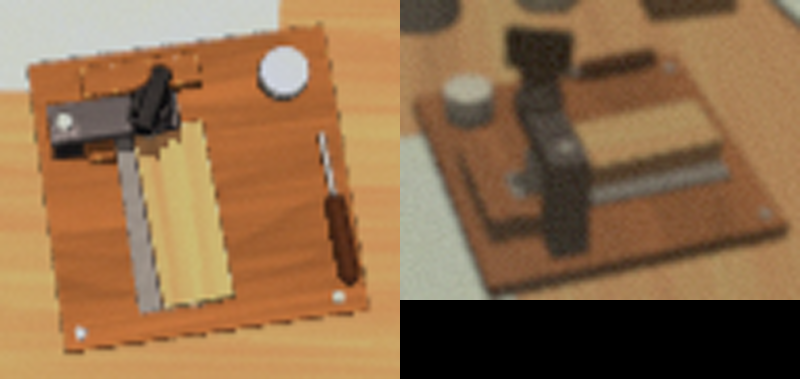

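The crop confirms it: the pale block lies on the grey strip, with its near end at crop (162,308)-(232,296) and its far right corner at (205,122), under the clamp. The jig board corners are also clear. Next I fit the poses.

```bash
cat > h.py <<'E'
import numpy as np, cv2
from scipy.optimize import least_squares
from scipy.spatial.transform import Rotation as Ro
np.set_printoptions(precision=4,suppress=True)
def cam(n): return np.load(n+".npz")
def proj(c,X):
    p=(c["R"]@np.atleast_2d(X).T).T+c["t"]; q=p@c["mtx"].T; return q[:,:2]/q[:,2:]
def ray(c,uv,z):
    d=c["R"].T@np.linalg.inv(c["mtx"])@[uv[0],uv[1],1]; o=-c["R"].T@c["t"]; return o+d*(z-o[2])/d[2]
def fish(f,X):
    p=(f["R"]@np.atleast_2d(X).T).T+f["t"]; r=np.hypot(p[:,0],p[:,1]); th=np.arctan2(r,p[:,2])
    return np.c_[f["mtx"][0,2]+f["mtx"][0,0]*th*p[:,0]/r, f["mtx"][1,2]+f["mtx"][1,1]*th*p[:,1]/r]
def jw(j,P): # jig->world
    P=np.atleast_2d(np.array(P,float)).copy(); c,s=np.cos(j[2]),np.sin(j[2])
    return np.c_[j[0]+c*P[:,0]-s*P[:,1], j[1]+s*P[:,0]+c*P[:,1],P[:,2]]
def fishray(f,uv,z):
    a=np.array(uv,float)-f["mtx"][:2,2]; r=np.hypot(*a); th=r/f["mtx"][0,0]
    d=f["R"].T@np.r_[np.sin(th)*a/r,np.cos(th)]; o=-f["R"].T@f["t"]; return o+d*(z-o[2])/d[2]
E
python3 - <<'E'
from h import *
t,s=cam("top"),cam("side")
C=[[.07,.095,.018],[.07,-.165,.018],[-.18,-.165,.018],[-.18,.095,.018]]
ut=np.array([[28,66],[325,27],[370,310],[65,352]])/4.2105+[230,160]
us=(np.array([[490,293],[415,100],[665,45],[788,230]])-[400,0])/4.1667+[200,160]
for sel in (1,2,3):
    def r(j):
        X=jw(j,C); return np.r_[(proj(t,X)-ut).ravel()*(sel&1), (proj(s,X)-us).ravel()*(sel>>1&1)]
    q=least_squares(r,[.6,0,.1]); j=q.x; print(j,np.abs(q.fun).max())
np.save("jig.npy",j)
c,sn=np.cos(j[2]),np.sin(j[2])
for uv in ([205,122],[232,296],[162,308],[138,150]):
    w=ray(t,np.array(uv)/4.2105+[230,160],.0465)-np.r_[j[:2],0]; print("block jig",c*w[0]+sn*w[1],-sn*w[0]+c*w[1])
for uv in ([165,66],[145,132]):
    w=ray(t,np.array(uv)/4.2105+[230,160],.17)-np.r_[j[:2],0]; print("knob jig",c*w[0]+sn*w[1],-sn*w[0]+c*w[1])
from plant import manip
f=manip.grab_frame("wrist"); print(f["mtx"],-f["R"].T@f["t"]-manip.state()["tool_pos"],f["R"])
E
```

```text
[ 0.5961 -0.0979  0.1641] 0.4549390436584133
[ 0.5981 -0.0868  0.182 ] 1.9074960739587539
[ 0.5968 -0.0946  0.1717] 2.6097019999444058
block jig -0.006267508084516682 -0.050374510619922264
block jig -0.15390699800479984 -0.05055972318131823
block jig -0.15547592562623266 0.008376373987226259
block jig -0.021885270911323706 0.00893744411802148
knob jig 0.02282399633746761 -0.01551286049575722
knob jig -0.026003099756064702 0.007260754543093851
[[297.3186   0.     254.6124]
 [  0.     297.3186 189.0488]
 [  0.       0.       1.    ]] [0.0694 0.0159 0.1222] [[ 0.2313 -0.9729 -0.0019]
 [-0.9354 -0.2229  0.2744]
 [-0.2674 -0.0617 -0.9616]]
```

Call:
{"op": "move_arm", "data": {"rows": [[3.1,-2.7,0,0,0,0,1],[3.1,-2.7,0,0,0,0,1],[3.1,-2.7,0,0,0,0,1],[3.1,-2.7,0,0,0,0,1],[3.1,-2.7,0,0,0,0,1],[3.1,-2.7,0,0,0,0,1],[3.1,-2.7,0,0,0,0,1],[3.1,-2.7,0,0,0,0,1],[3.1,-2.7,0,0,0,0,1],[3.1,-2.7,0,0,0,0,1],[3.1,-2.7,0,0,0,0,1],[3.1,-2.7,0,0,0,0,1],[3.1,-2.7,0,0,0,0,1],[3.1,-2.7,0,0,0,0,1]]}}

```text
time: 1.32
tool_pos: [0.4799, -0.1381, 0.2502]
tool_rot: [0.0, 0.993, 0.116, 0.0]
contact_force: [0.3, -1.2, -0.5]
gripper_width: 0.997
grasp_force: 0.0
```

Call:
{"op": "move_arm", "data": {"rows": [[0,0,0,0,0,-7,1],[0,0,0,0,0,-7,1],[0,0,0,0,0,-7,1],[0,0,0,0,0,-7,1],[0,0,0,0,0,-7,1],[0,0,0,0,0,-7,1],[0,0,0,0,0,-7,1],[0,0,0,0,0,-7,1],[0,0,0,0,0,-7,1],[0,0,0,0,0,-7,1],[0,0,0,0,0,-7,1],[0,0,0,0,0,-7,1],[0,0,0,0,0,-7,1],[0,0,0,0,0,-7,1],[0,0,0,0,0,-7,1],[0,0,0,0,0,-7,1],[0,0,0,0,0,-7,1],[0,0,0,0,0,-7,1]]}}

```text
time: 2.82
tool_pos: [0.479, -0.1401, 0.2499]
tool_rot: [-0.0, 0.345, 0.939, 0.0]
contact_force: [0.3, -0.0, -0.0]
gripper_width: 1.001
grasp_force: 0.0
```

Call:
{"op": "move_arm", "data": {"rows": [[0,0,0,0,0,-7,1],[0,0,0,0,0,-7,1],[0,0,0,0,0,-7,1],[0,0,0,0,0,-7,1],[0,0,0,0,0,-7,1],[0,0,0,0,0,-7,1],[0,0,0,0,0,-7,1],[0,0,0,0,0,0,1],[0,0,0,0,0,0,1]]}}

```text
time: 3.57
tool_pos: [0.4791, -0.1401, 0.25]
tool_rot: [-0.0, -0.071, 0.997, 0.0]
contact_force: [0.4, 0.5, 0.1]
gripper_width: 1.002
grasp_force: 0.0
```

Run:
```python
from h import *
from plant import manip
f=manip.grab_frame("wrist"); s=manip.state(); j=np.load("jig.npy")
print(s["time"],s["joint_pos"],s["tool_pos"],s["tool_rot"],s["contact_force"],s["ft_torque"])
np.savez("w1.npz",mtx=f["mtx"],R=f["R"],t=f["t"]); cv2.imwrite("pics/raw_w1.png",f["img"])
cv2.imwrite("pics/w1.png",cv2.resize(f["img"],(800,600),interpolation=cv2.INTER_CUBIC))
for n,P in dict(bTL=[.07,.095,.018],bTR=[.07,-.165,.018],BR=[-.18,-.165,.018],BL=[-.18,.095,.018],knob=[0,0,.17]).items(): print(n,fish(f,jw(j,P))*1.5625)
```

```text
3.6167 [-0.4337 -0.2549  1.8988  0.      1.498  -2.1472] [ 0.4791 -0.1401  0.2501] [-0.0002 -0.0713  0.9975  0.0001] [ 0.2118  0.2999 -0.0907] [-0.013   0.0027  0.0017]
bTL [[529.8515 454.4757]]
bTR [[257.8091 460.1229]]
BR [[219.7091 192.2509]]
BL [[548.9502 181.3321]]
knob [[447.0345 516.9158]]
```

View pics/w1.png

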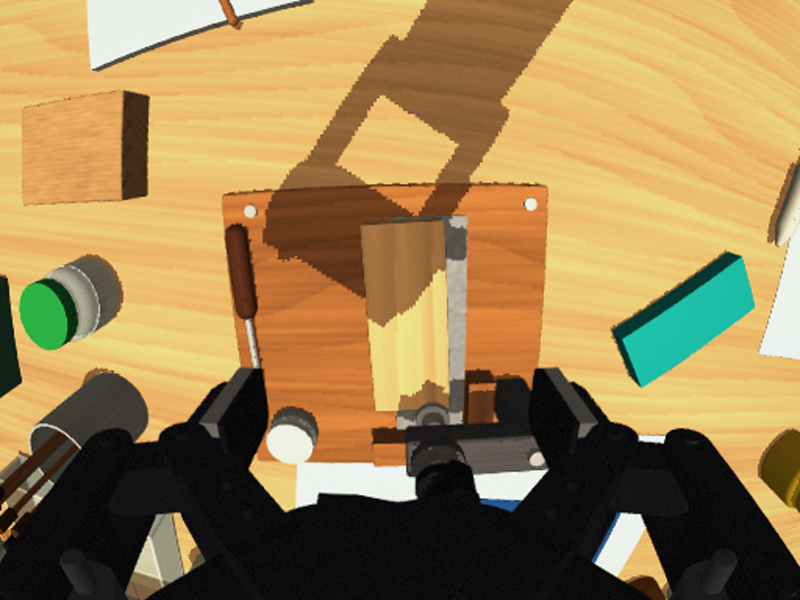

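The wrist view shows the jig's near board corners at (222,197) and (547,185). The block top has its near corners at (361,226) and (444,221) and its far left corner at (376,412). The gouge is at (243,275), the ink tin at (292,437), and the clamp beam and knob at (445,460). I'll refit with this third view.

Run:
```python
from h import *
t,s,w=cam("top"),cam("side"),cam("w1")
C=[[.07,.095,.018],[.07,-.165,.018],[-.18,-.165,.018],[-.18,.095,.018]]
ut=np.array([[28,66],[325,27],[370,310],[65,352]])/4.2105+[230,160]
us=(np.array([[490,293],[415,100],[665,45],[788,230]])-[400,0])/4.1667+[200,160]
uw=np.array([[222,197],[547,185]])/1.5625
for k,(a,b,c) in {"all":(1,.5,1),"top+w":(1,0,1),"w":(.001,0,1)}.items():
    def r(j):
        X=jw(j,C); return np.r_[(proj(t,X)-ut).ravel()*a, (proj(s,X)-us).ravel()*b,(fish(w,X[2:])-uw).ravel()*c]
    q=least_squares(r,[.6,0,.1]); j=q.x; print(k,j,q.fun)
    if k=="all": J=j
J=np.array([.5965,-.0965,.1675]); np.save("jig.npy",J)
def tj(P): c,sn=np.cos(J[2]),np.sin(J[2]); v=P[:2]-J[:2]; return np.r_[c*v[0]+sn*v[1],-sn*v[0]+c*v[1]]
# block pose+height from top & wrist corners
Bc=np.array([[-.075,-.03],[-.075,.03],[.075,-.03]])
ub=np.array([[361,226],[444,221],[376,412]])/1.5625
ubt=np.array([[232,296],[162,308],[205,122]])/4.2105+[230,160]
def rb(p):
    X=jw(p[:3],np.c_[Bc,np.full(3,p[3])]); return np.r_[(fish(w,X)-ub).ravel(),(proj(t,X)-ubt).ravel()]
q=least_squares(rb,[.5,-.1,.1,.046]); p=q.x; print("block",p,"jig",tj(p),p[2]-J[2],q.fun)
```

```text
all [ 0.5993 -0.0947  0.1709] [-1.0961 -1.1148 -1.0685 -1.6112 -0.5488 -0.8283 -0.4313 -0.4079 -0.6891
 -1.0881 -0.8589 -0.6286  0.6827  0.5103 -0.1396 -1.2707 -1.6426 -1.1659
  0.9018 -0.3135]
top+w [ 0.5994 -0.0951  0.1695] [-0.9658 -1.196  -0.9254 -1.5945 -0.4993 -0.7972 -0.3964 -0.4795 -0.
 -0.     -0.     -0.      0.      0.     -0.     -0.     -1.7642 -1.262
  0.7801 -0.1287]
w [ 0.5999 -0.0933  0.1757] [-0.0015 -0.0012 -0.0016 -0.002  -0.0007 -0.0013 -0.0006 -0.0005 -0.
 -0.     -0.     -0.      0.      0.     -0.     -0.     -1.2535  0.0993
  1.2036  0.0075]
block [ 0.5243 -0.1261  0.1999  0.0448] jig [-0.0761 -0.0172] 0.032377093646261845 [-0.5065 -0.5385  0.4152 -0.3253 -0.4108 -0.1152 -0.101  -0.8472 -0.3647
 -0.7755 -1.3123 -1.2461]
```

Call:
{"op": "move_arm", "data": {"rows": [[-0.65,0.6,0,0,0,-2.4,1],[0,0,4,0,0,0,1],[0,0,4,0,0,0,1],[0,0,4,0,0,0,1],[0,0,4,0,0,0,1],[0,0,2.4,0,0,0,1],[0,0,2,0,0,0,1],[0,0,0,0,0,0,1],[0,0,0,0,0,0,1]]}}

```text
time: 4.37
tool_pos: [0.4843, -0.1326, 0.0454]
tool_rot: [-0.001, -0.094, 0.996, 0.001]
contact_force: [0.6, -0.0, 0.4]
gripper_width: 0.998
grasp_force: 0.0
```

Call:
{"op": "move_arm", "data": {"rows": [[0,0,0,0,0,0,0.6],[0,0,0,0,0,0,0.5],[0,0,0,0,0,0,0.45],[0,0,0,0,0,0,0.4],[0,0,0,0,0,0,0.35],[0,0,0,0,0,0,0.3],[0,0,0,0,0,0,0.2],[0,0,0,0,0,0,0.2],[0,0,0,0,0,0,0.2],[0,0,0,0,0,0,0.2]]}}

```text
time: 5.2
tool_pos: [0.4864, -0.134, 0.0488]
tool_rot: [0.002, -0.094, 0.996, -0.001]
contact_force: [-1.6, 0.1, 7.3]
gripper_width: 0.686
grasp_force: 63.1
```

Call:
{"op": "move_arm", "data": {"rows": [[0,0,-0.2,0,0,0,0.2],[0,0,-0.15,0,0,1,0.2],[0,0,0,0,0,0,0.2],[0,0,0,0,0,0,0.2]]}}

```text
time: 5.53
tool_pos: [0.4844, -0.1331, 0.0494]
tool_rot: [-0.0, -0.085, 0.996, 0.0]
contact_force: [-0.5, -0.1, -1.2]
gripper_width: 0.682
grasp_force: 64.5
```

Call:
{"op": "move_arm", "data": {"rows": [[-0.5,0,0,0,0,0,0.2],[-0.5,0,0,0,0,0,0.2],[-0.5,0,0,0,0,0,0.2],[-0.5,0,0,0,0,0,0.2],[-0.4,0,0,0,0,0,0.2],[0,0,0,0,0,0,0.2],[0,0,0,0,0,0,0.2]]}}

```text
time: 6.12
tool_pos: [0.5087, -0.1291, 0.0496]
tool_rot: [-0.0, -0.085, 0.996, 0.0]
contact_force: [-0.3, 1.6, -1.4]
gripper_width: 0.683
grasp_force: 64.6
```

Call:
{"op": "move_arm", "data": {"rows": [[0,0.4,0,0,0,0,0.2],[0,0.4,0,0,0,0,0.2],[0,0.2,0,0,0,0,0.2],[-0.2,0,0,0,0,0,0.2],[-0.1,0,0,0,0,0,0.2],[0,0,0,0,0,0,0.2]]}}

```text
time: 6.62
tool_pos: [0.51, -0.1189, 0.05]
tool_rot: [0.0, -0.085, 0.996, -0.0]
contact_force: [-0.2, 0.2, -2.9]
gripper_width: 0.685
grasp_force: 64.6
```

Call:
{"op": "move_arm", "data": {"rows": [[-0.1,0,0,0,0,0,0.2],[-0.1,0,0,0,0,0,0.2],[0,0,0,0,0,0,0.2]]}}

```text
time: 6.87
tool_pos: [0.5119, -0.1187, 0.0499]
tool_rot: [0.0, -0.085, 0.996, -0.0]
contact_force: [-0.6, -0.5, -1.7]
gripper_width: 0.681
grasp_force: 64.6
```

Call:
{"op": "move_arm", "data": {"rows": [[-0.1,0,0,0,0,0,0.2],[-0.1,0,0,0,0,0,0.2],[0,0,0,0,0,0,0.2]]}}

```text
time: 7.12
tool_pos: [0.5139, -0.1182, 0.0498]
tool_rot: [0.0, -0.085, 0.996, -0.0]
contact_force: [0.0, 0.2, -2.8]
gripper_width: 0.685
grasp_force: 64.6
```

Call:
{"op": "move_arm", "data": {"rows": [[-0.1,0,0.07,0,0,0,0.2],[-0.1,0,0,0,0,0,0.2],[0,0,0,0,0,0,0.2]]}}

```text
time: 7.37
tool_pos: [0.516, -0.1179, 0.0493]
tool_rot: [0.0, -0.085, 0.996, -0.0]
contact_force: [1.0, 0.6, -1.9]
gripper_width: 0.683
grasp_force: 64.7
```

Call:
{"op": "move_arm", "data": {"rows": [[-0.1,0,0,0,0,0,0.2],[-0.1,0,0,0,0,0,0.2],[0,0,0,0,0,0,0.2]]}}

```text
time: 7.62
tool_pos: [0.5179, -0.1176, 0.0493]
tool_rot: [0.0, -0.085, 0.996, -0.0]
contact_force: [0.3, -0.7, -2.3]
gripper_width: 0.68
grasp_force: 64.7
```

Call:
{"op": "move_arm", "data": {"rows": [[0,0.1,0,0,0,0,0.2],[0,0.1,0,0,0,0,0.2],[0,0,0,0,0,0,0.2]]}}

```text
time: 7.87
tool_pos: [0.5173, -0.1154, 0.0492]
tool_rot: [0.0, -0.085, 0.996, -0.0]
contact_force: [-0.4, 0.1, -1.8]
gripper_width: 0.682
grasp_force: 64.7
```

Call:
{"op": "move_arm", "data": {"rows": [[-0.1,0,0,0,0,0,0.2],[-0.1,0,0,0,0,0,0.2],[0,0,0,0,0,0,0.2]]}}

```text
time: 8.12
tool_pos: [0.5178, -0.1153, 0.0489]
tool_rot: [-0.002, -0.085, 0.996, 0.0]
contact_force: [-6.9, -0.6, 4.1]
gripper_width: 0.688
grasp_force: 65.2
```

Call:
{"op": "move_arm", "data": {"rows": [[-0.1,0,0,0,0,0,0.2],[-0.1,0,0,0,0,0,0.2],[0,0,0,0,0,0,0.2]]}}

```text
time: 8.37
tool_pos: [0.5179, -0.1153, 0.0489]
tool_rot: [-0.005, -0.085, 0.996, 0.0]
contact_force: [-15.5, -1.3, 10.4]
gripper_width: 0.683
grasp_force: 65.9
```

Call:
{"op": "move_arm", "data": {"rows": [[-0.1,0,0,0,0,0,0.2],[-0.1,0,0,0,0,0,0.2],[0,0,0,0,0,0,0.2]]}}

```text
time: 8.62
tool_pos: [0.518, -0.1152, 0.0489]
tool_rot: [-0.008, -0.085, 0.996, 0.0]
contact_force: [-23.5, -2.8, 16.3]
gripper_width: 0.686
grasp_force: 66.5
```

The block is against the fence. I'll ease off most of the push, then go for the side stop.

Call:
{"op": "move_arm", "data": {"rows": [[0.45,0,0,0,0,0,0.2],[0,0.1,0,0,0,0,0.2],[0,0.1,0,0,0,0,0.2],[0,0,0,0,0,0,0.2]]}}

```text
time: 8.95
tool_pos: [0.5176, -0.114, 0.0488]
tool_rot: [-0.001, -0.084, 0.996, -0.001]
contact_force: [-4.8, -5.0, 0.9]
gripper_width: 0.683
grasp_force: 64.9
```

Call:
{"op": "move_arm", "data": {"rows": [[0,0.1,0,0,0,0,0.2],[0,0.1,0,0,0,0,0.2],[0,0,0,0,0,0,0.2]]}}

```text
time: 9.2
tool_pos: [0.5173, -0.1123, 0.0489]
tool_rot: [-0.001, -0.084, 0.996, -0.001]
contact_force: [-5.1, -4.0, 0.1]
gripper_width: 0.685
grasp_force: 64.9
```

Call:
{"op": "move_arm", "data": {"rows": [[0,0.1,0,0,0,0,0.2],[0,0.1,0,0,0,0,0.2],[0,0,0,0,0,0,0.2]]}}

```text
time: 9.45
tool_pos: [0.517, -0.1103, 0.0489]
tool_rot: [-0.001, -0.084, 0.996, -0.001]
contact_force: [-5.0, -5.3, 0.4]
gripper_width: 0.683
grasp_force: 64.9
```

Call:
{"op": "move_arm", "data": {"rows": [[0,0.1,0,0,0,0,0.2],[0,0.1,0,0,0,0,0.2],[0,0,0,0,0,0,0.2]]}}

```text
time: 9.7
tool_pos: [0.517, -0.1097, 0.0491]
tool_rot: [-0.001, -0.084, 0.996, -0.002]
contact_force: [-5.3, -9.7, -1.7]
gripper_width: 0.684
grasp_force: 64.7
```

Call:
{"op": "move_arm", "data": {"rows": [[0,0.1,0,0,0,0,0.2],[0,0.1,0,0,0,0,0.2],[0,0,0,0,0,0,0.2]]}}

```text
time: 9.95
tool_pos: [0.5169, -0.1093, 0.0494]
tool_rot: [-0.001, -0.083, 0.997, -0.004]
contact_force: [-5.1, -15.4, -1.5]
gripper_width: 0.684
grasp_force: 64.7
```

Run:
```python
from plant import manip
s=manip.state(); print(s["contact_force"],s["ft_torque"],s["tool_rot"])
```

```text
[ -5.14334683 -15.35984804  -1.51289132] [-2.59849981  0.80580356 -1.30088526] [-7.20869783e-04 -8.33512797e-02  9.96512223e-01 -3.92863409e-03]
```

Call:
{"op": "move_arm", "data": {"rows": [[0,-0.2,0,0,0,0,0.2],[0,0,0,0,0,0,0.2],[0,0,0,0,0,0,0.5],[0,0,0,0,0,0,0.7],[0,0,0,0,0,0,1],[0,0,0,0,0,0,1],[0,0,0,0,0,0,1],[0,0,0,0,0,0,1]]}}

```text
time: 10.62
tool_pos: [0.5177, -0.1072, 0.0492]
tool_rot: [0.0, -0.085, 0.996, 0.0]
contact_force: [-0.1, -0.2, 0.0]
gripper_width: 1.003
grasp_force: 0.0
```

Call:
{"op": "move_arm", "data": {"rows": [[0,0,-1,0,0,0,1],[0,0,-2,0,0,0,1],[0,0,-4,0,0,0,1],[0,0,-4,0,0,0,1],[0,0,-4,0,0,0,1],[0,0,-4,0,0,0,1],[0,0,-1,0,0,0,1],[0,0,0,0,0,0,1],[0,0,0,0,0,0,1]]}}

```text
time: 11.37
tool_pos: [0.5176, -0.1074, 0.2499]
tool_rot: [0.001, -0.085, 0.996, -0.0]
contact_force: [-0.3, -0.2, -0.6]
gripper_width: 1.002
grasp_force: 0.0
```

Run:
```python
from h import *
from plant import manip
f=manip.grab_frame("wrist"); s=manip.state()
print(s["time"],s["joint_pos"],s["tool_pos"],s["tool_rot"],s["contact_force"],s["ft_torque"])
np.savez("w2.npz",mtx=f["mtx"],R=f["R"],t=f["t"]); cv2.imwrite("pics/raw_w2.png",f["img"])
cv2.imwrite("pics/w2.png",cv2.resize(f["img"][100:340,180:420],(800,600) and (600,600),interpolation=cv2.INTER_CUBIC))
```

```text
11.4167 [-0.3455 -0.1794  1.8386  0.      1.4842 -2.0864] [ 0.5168 -0.1072  0.2479] [-0.0008 -0.0849  0.9964  0.0004] [ 0.2031  0.248  -0.4978] [ 0.0193 -0.004   0.0107]
```

View pics/w2.png

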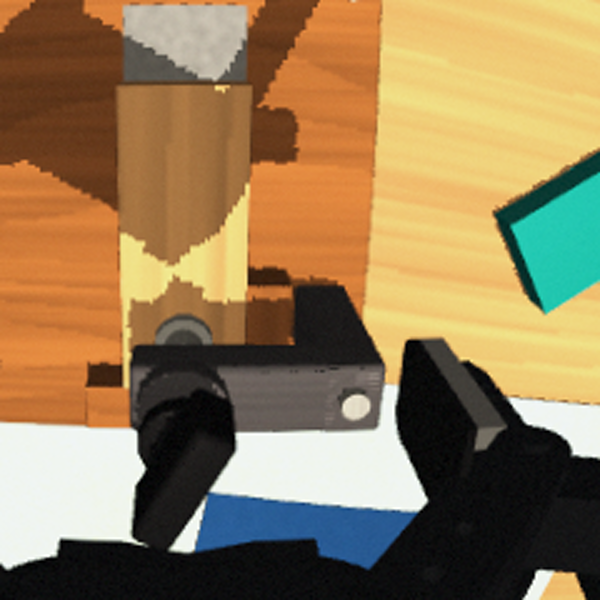

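The block is flush: its edges at crop (118-250) overlap the strip (123-247) evenly, it touches the side stop at (247,300), and about 36 mm of strip shows at its near end. Next I overlay a knob model to get the axis and bar angle.

```bash
cat > ov.py <<'E'
from h import *
def bar(c,th,z1=.172,z0=.140):
    P=[[a*.026,b*.008] for a,b in((1,1),(1,-1),(-1,-1),(-1,1))]
    X=jw([c[0],c[1],.17-th],np.c_[P+P,[z1]*4+[z0]*4]); return X
def draw(o,uv,col):
    uv=np.round(uv*8).astype(int)
    for z in (0,4): cv2.polylines(o,[uv[z:z+4]],True,col,1,cv2.LINE_AA,3)
E
python3 - <<'E'
from ov import *
w,t,s=cam("w2"),cam("top"),cam("side")
f=cv2.imread("pics/raw_w2.png"); a=cv2.resize(f[220:330,215:325],(400,400),interpolation=cv2.INTER_CUBIC)
g=cv2.imread("pics/raw_top0.png"); b=cv2.resize(g[160:205,245:290],(400,400),interpolation=cv2.INTER_CUBIC)
X=bar((.599,-.0949),.44)
draw(a,(fish(w,X)-[215,220])*400/110,(0,0,255)); draw(b,(proj(t,X)-[245,160])*400/45,(0,0,255))
cv2.imwrite("pics/kn.png",np.hstack([a,b]))
E
```

```text
(no output)
```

View pics/kn.png

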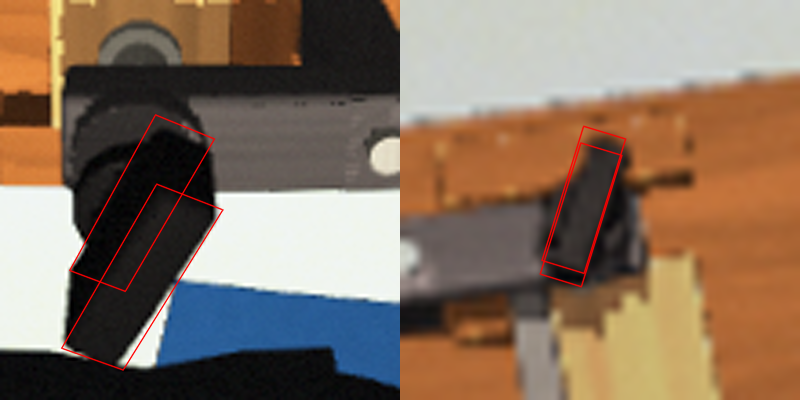

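Call:
{"op": "move_arm", "data": {"rows": [[-4.1,-0.15,0,0,0,0,1],[-4.1,-0.15,0,0,0,0,1],[0,0,0,0,0,6.3,1],[0,0,0,0,0,6.3,1],[0,0,0,0,0,6.3,1],[0,0,0,0,0,6.3,1],[0,0,4,0,0,0,1],[0,0,3,0,0,0,1],[0,0,1.7,0,0,0,1],[0,0,0,0,0,0,1],[0,0,0,0,0,0,1],[0,0,0,0,0,0,1]]}}

```text
time: 12.42
tool_pos: [0.5988, -0.0965, 0.1622]
tool_rot: [-0.0, 0.135, 0.991, 0.0]
contact_force: [-0.1, 0.5, 1.0]
gripper_width: 1.001
grasp_force: 0.0
```

```bash
cat > st.py <<'E'
from plant import manip
import numpy as np
np.set_printoptions(precision=4,suppress=True)
s=manip.state(); q=s["tool_rot"]
print("t%.2f"%s["time"],"yaw%.4f"%(2*np.arctan2(q[2],q[1])),s["tool_pos"],"F",s["contact_force"],"T",s["ft_torque"],"j6 %.3f"%s["joint_pos"][5],"e6 %.4f"%s["joint_efforts"][5],"w%.3f"%s["gripper_width"])
E
python3 st.py
```

```text
t12.42 yaw2.8718 [ 0.5988 -0.0965  0.1622] F [-0.0867  0.4531  0.967 ] T [ 0.012   0.0874 -0.0208] j6 -1.583 e6 0.0000 w1.001
```

Call:
{"op": "move_arm", "data": {"rows": [[0,0,0,0,0,0,0.3],[0,0,0,0,0,0,0],[0,0,0,0,0,0,-0.3],[0,0,0,0,0,0,-0.5],[0,0,0,0,0,0,-0.6],[0,0,0,0,0,0,-0.7],[0,0,0,0,0,0,-0.9],[0,0,0,0,0,0,-1],[0,0,0,0,0,0,-1],[0,0,0,0,0,0,-1],[0,0,0,0,0,0,-1],[0,0,0,0,0,0,-1]]}}

```text
time: 13.42
tool_pos: [0.5996, -0.0963, 0.1637]
tool_rot: [0.001, 0.135, 0.991, 0.0]
contact_force: [-0.7, 1.8, 5.3]
gripper_width: 0.178
grasp_force: 58.5
```

```bash
python3 st.py
```

```text
t13.42 yaw2.8713 [ 0.5996 -0.0963  0.1637] F [-0.7237  1.7907  5.3325] T [ 0.2878  0.0705 -0.2116] j6 -1.583 e6 -0.2100 w0.178
```

Call:
{"op": "move_arm", "data": {"rows": [[0,0,0.017,0,0,6,-1],[0,0,0.017,0,0,6,-1],[0,0,0.017,0,0,6,-1],[0,0,0,0,0,0,-1],[0,0,0,0,0,0,-1]]}}

```text
time: 13.83
tool_pos: [0.5994, -0.0969, 0.1632]
tool_rot: [0.001, 0.288, 0.958, -0.0]
contact_force: [-1.9, 1.2, 6.2]
gripper_width: 0.178
grasp_force: 59.6
```

```bash
python3 st.py
```

```text
t13.83 yaw2.5568 [ 0.5994 -0.0969  0.1632] F [-1.8783  1.1773  6.2412] T [ 0.0281  0.2724 -0.3014] j6 -1.269 e6 -0.2035 w0.178
```

Call:
{"op": "move_arm", "data": {"rows": [[0,0,0.017,0,0,6,-1],[0,0,0.017,0,0,6,-1],[0,0,0.017,0,0,6,-1],[0,0,0,0,0,0,-1],[0,0,0,0,0,0,-1]]}}

```text
time: 14.25
tool_pos: [0.599, -0.0972, 0.1627]
tool_rot: [0.001, 0.435, 0.901, -0.001]
contact_force: [-2.8, -1.0, 6.6]
gripper_width: 0.177
grasp_force: 59.7
```

```bash
python3 st.py
```

```text
t14.25 yaw2.2426 [ 0.599  -0.0972  0.1627] F [-2.7546 -1.0258  6.6271] T [-0.1452  0.4711 -0.2452] j6 -0.954 e6 -0.2002 w0.177
```

Call:
{"op": "move_arm", "data": {"rows": [[0,0,0.017,0,0,6,-1],[0,0,0.017,0,0,6,-1],[0,0,0,0,0,0,-1],[0,0,0,0,0,0,-1]]}}

```text
time: 14.58
tool_pos: [0.5987, -0.0974, 0.1623]
tool_rot: [0.0, 0.526, 0.85, -0.001]
contact_force: [-3.7, -1.3, 7.9]
gripper_width: 0.175
grasp_force: 59.8
```

```bash
python3 st.py
```

```text
t14.58 yaw2.0331 [ 0.5987 -0.0974  0.1623] F [-3.6845 -1.2829  7.9455] T [-0.3302  0.7027 -0.2324] j6 -0.745 e6 -0.1984 w0.175
```

Call:
{"op": "move_arm", "data": {"rows": [[0,0,0.01,0,0,3,-1]]}}

```text
time: 14.67
tool_pos: [0.5986, -0.0974, 0.1622]
tool_rot: [0.0, 0.548, 0.836, -0.001]
contact_force: [-5.1, -1.0, 7.8]
gripper_width: 0.172
grasp_force: 58.6
```

```bash
python3 st.py
```

```text
t14.67 yaw1.9813 [ 0.5986 -0.0974  0.1622] F [-5.1077 -1.0162  7.8382] T [-0.2824  0.7816  0.1685] j6 -0.693 e6 -0.5580 w0.172
```

Call:
{"op": "move_arm", "data": {"rows": [[0,0,0.01,0,0,3,-1]]}}

```text
time: 14.75
tool_pos: [0.5985, -0.0975, 0.1621]
tool_rot: [0.0, 0.57, 0.821, -0.001]
contact_force: [-4.9, -1.1, 7.4]
gripper_width: 0.175
grasp_force: 58.7
```

```bash
python3 st.py
```

```text
t14.75 yaw1.9275 [ 0.5985 -0.0975  0.1621] F [-4.9442 -1.0805  7.398 ] T [-0.2879  0.8597  0.2343] j6 -0.639 e6 -0.3018 w0.175
```

Call:
{"op": "move_arm", "data": {"rows": [[0,0,0,0,0,0,-1],[0,0,0,0,0,0,-1],[0,0,0,0,0,0,-1]]}}

```text
time: 15.0
tool_pos: [0.5985, -0.0975, 0.1621]
tool_rot: [0.0, 0.57, 0.822, -0.001]
contact_force: [-4.2, -2.8, 8.2]
gripper_width: 0.179
grasp_force: 59.6
```

```bash
python3 st.py
python3 - <<'E'
from ov import *
from plant import manip
f=manip.grab_frame("side"); cv2.imwrite("pics/raw_s2.png",f["img"])
f=f["img"][140:240,180:300]; cv2.imwrite("pics/s2.png",cv2.resize(f,(720,600),interpolation=cv2.INTER_CUBIC))
E
```

```text
t15.00 yaw1.9288 [ 0.5985 -0.0975  0.1621] F [-4.1531 -2.82    8.1605] T [-0.244   0.8255 -0.1426] j6 -0.641 e6 -0.1613 w0.179
```

View pics/s2.png

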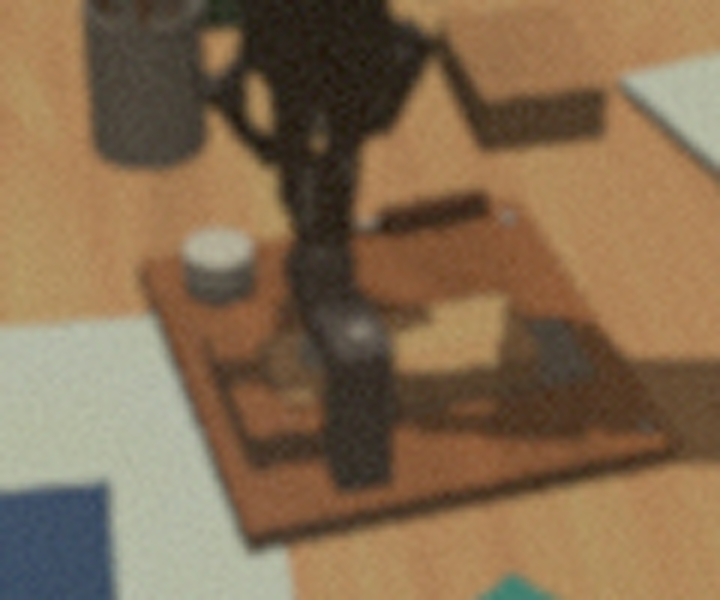

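The side view shows the gripper on the knob, with the block home and the bystanders undisturbed. The moment while moving reads about +0.24 N m, which is the bare friction, so I'll watch for it to step to about 0.38.

Call:
{"op": "move_arm", "data": {"rows": [[0,0,0.008,0,0,3.5,-1],[0,0,0.008,0,0,3.5,-1],[0,0,0.008,0,0,3.5,-1]]}}

```text
time: 15.3
tool_pos: [0.5982, -0.0975, 0.1619]
tool_rot: [0.0, 0.643, 0.766, -0.001]
contact_force: [-5.8, -1.9, 7.6]
gripper_width: 0.18
grasp_force: 58.7
```

```bash
python3 st.py
```

```text
t15.30 yaw1.7438 [ 0.5982 -0.0975  0.1619] F [-5.7812 -1.9068  7.5601] T [-0.3127  1.0707  0.2395] j6 -0.455 e6 -0.3617 w0.180
```

Call:
{"op": "move_arm", "data": {"rows": [[0,0,0.01,0,0,3.5,-1],[0,0,0.01,0,0,3.5,-1],[0,0,0.01,0,0,3.5,-1]]}}

```text
time: 15.55
tool_pos: [0.5979, -0.0976, 0.1616]
tool_rot: [-0.0, 0.711, 0.703, -0.002]
contact_force: [-7.6, -1.7, 9.5]
gripper_width: 0.179
grasp_force: 58.9
```

```bash
python3 st.py
```

```text
t15.55 yaw1.5606 [ 0.5979 -0.0976  0.1616] F [-7.5925 -1.6646  9.4817] T [-0.319   1.216   0.2677] j6 -0.272 e6 -0.3594 w0.179
```

Call:
{"op": "move_arm", "data": {"rows": [[0,0,0.01,0,0,3.5,-1],[0,0,0.01,0,0,3.5,-1],[0,0,0.01,0,0,3.5,-1]]}}

```text
time: 15.8
tool_pos: [0.5976, -0.0975, 0.1613]
tool_rot: [-0.0, 0.772, 0.635, -0.002]
contact_force: [-8.8, -2.2, 9.4]
gripper_width: 0.177
grasp_force: 59.0
```

```bash
python3 st.py
```

```text
t15.80 yaw1.3773 [ 0.5976 -0.0975  0.1613] F [-8.8441 -2.2497  9.3868] T [-0.2813  1.4576  0.2215] j6 -0.089 e6 -0.3592 w0.177
```

Call:
{"op": "move_arm", "data": {"rows": [[0,0,0.01,0,0,3.5,-1],[0,0,0.01,0,0,3.5,-1],[0,0,0.01,0,0,3.5,-1]]}}

```text
time: 16.05
tool_pos: [0.5973, -0.0974, 0.161]
tool_rot: [-0.0, 0.827, 0.562, -0.002]
contact_force: [-10.0, -1.3, 10.6]
gripper_width: 0.176
grasp_force: 59.1
```

```bash
python3 st.py
```

```text
t16.05 yaw1.1940 [ 0.5973 -0.0974  0.161 ] F [-9.9505 -1.2813 10.6313] T [-0.2169  1.6251  0.263 ] j6 0.094 e6 -0.3595 w0.176
```

Call:
{"op": "move_arm", "data": {"rows": [[-0.07,-0.18,-0.1,0,0,0,-1],[0,0,0,0,0,0,-1],[0,0,0.01,0,0,3.5,-1],[0,0,0.01,0,0,3.5,-1],[0,0,0.01,0,0,3.5,-1]]}}

```text
time: 16.47
tool_pos: [0.5967, -0.0972, 0.1607]
tool_rot: [0.001, 0.875, 0.484, -0.001]
contact_force: [-3.0, -2.4, 5.2]
gripper_width: 0.179
grasp_force: 58.6
```

```bash
python3 st.py
```

```text
t16.47 yaw1.0113 [ 0.5967 -0.0972  0.1607] F [-3.0293 -2.4452  5.2339] T [-0.4218  0.5284  0.2471] j6 0.276 e6 -0.3666 w0.179
```

Call:
{"op": "move_arm", "data": {"rows": [[0,0,0.01,0,0,3.5,-1],[0,0,0.01,0,0,3.5,-1],[0,0,0.01,0,0,3.5,-1]]}}

```text
time: 16.72
tool_pos: [0.5965, -0.097, 0.1605]
tool_rot: [0.0, 0.916, 0.402, -0.001]
contact_force: [-3.9, -1.6, 5.8]
gripper_width: 0.176
grasp_force: 58.7
```

```bash
python3 st.py
```

```text
t16.72 yaw0.8281 [ 0.5965 -0.097   0.1605] F [-3.9324 -1.6375  5.8254] T [-0.2815  0.6211  0.1883] j6 0.459 e6 -0.3653 w0.176
```

Call:
{"op": "move_arm", "data": {"rows": [[0,0,0.01,0,0,3.5,-1],[0,0,0.01,0,0,3.5,-1],[0,0,0.01,0,0,3.5,-1]]}}

```text
time: 16.97
tool_pos: [0.5963, -0.0968, 0.1602]
tool_rot: [0.0, 0.948, 0.317, -0.001]
contact_force: [-4.5, -1.4, 5.7]
gripper_width: 0.177
grasp_force: 58.8
```

```bash
python3 st.py
```

```text
t16.97 yaw0.6449 [ 0.5963 -0.0968  0.1602] F [-4.5268 -1.4458  5.6507] T [-0.1544  0.8201  0.1934] j6 0.643 e6 -0.3658 w0.177
```

Call:
{"op": "move_arm", "data": {"rows": [[0,0,0.01,0,0,3.5,-1],[0,0,0.01,0,0,3.5,-1],[0,0,0.01,0,0,3.5,-1]]}}

```text
time: 17.22
tool_pos: [0.5961, -0.0965, 0.1601]
tool_rot: [-0.0, 0.973, 0.229, -0.001]
contact_force: [-5.5, -0.6, 8.0]
gripper_width: 0.177
grasp_force: 59.0
```

```bash
python3 st.py
```

```text
t17.22 yaw0.4618 [ 0.5961 -0.0965  0.1601] F [-5.4527 -0.5629  8.0066] T [0.015  1.0942 0.2885] j6 0.826 e6 -0.3073 w0.177
```

Call:
{"op": "move_arm", "data": {"rows": [[0,0,0.008,0,0,3.5,-1],[0,0,0.008,0,0,3.5,-1]]}}

```text
time: 17.38
tool_pos: [0.5962, -0.0963, 0.16]
tool_rot: [-0.0, 0.986, 0.169, -0.001]
contact_force: [-6.3, 0.9, 8.2]
gripper_width: 0.178
grasp_force: 59.5
```

```bash
python3 st.py
```

```text
t17.38 yaw0.3398 [ 0.5962 -0.0963  0.16  ] F [-6.3102  0.8993  8.2486] T [0.1651 0.9563 0.3327] j6 0.948 e6 -0.2704 w0.178
```

Call:
{"op": "move_arm", "data": {"rows": [[0,0,0.01,0,0,3.5,-1],[0,0,0.01,0,0,3.5,-1]]}}

```text
time: 17.55
tool_pos: [0.5962, -0.0961, 0.16]
tool_rot: [-0.0, 0.994, 0.109, -0.001]
contact_force: [-6.2, 1.6, 8.9]
gripper_width: 0.18
grasp_force: 59.6
```

```bash
python3 st.py
```

```text
t17.55 yaw0.2179 [ 0.5962 -0.0961  0.16  ] F [-6.175   1.6365  8.8761] T [0.2126 1.0451 0.3528] j6 1.070 e6 -0.2314 w0.180
```

Call:
{"op": "move_arm", "data": {"rows": [[0,0,0.01,0,0,3.5,-1],[0,0,0.01,0,0,3.5,-1]]}}

```text
time: 17.72
tool_pos: [0.5962, -0.0959, 0.1598]
tool_rot: [-0.001, 0.999, 0.048, -0.001]
contact_force: [-6.2, 1.8, 9.8]
gripper_width: 0.176
grasp_force: 59.6
```

```bash
python3 st.py
```

```text
t17.72 yaw0.0959 [ 0.5962 -0.0959  0.1598] F [-6.247   1.8426  9.8421] T [0.3052 1.0788 0.3711] j6 1.192 e6 -0.2236 w0.176
```

Contact began near yaw 0.65, and the moment had its full +0.14 by about 0.19. I'm aiming for 2.9 mm of screw travel from onset, which is yaw about -1.17, with effort change as a check.

Call:
{"op": "move_arm", "data": {"rows": [[-0.12,0.03,-0.1,0,0,0,-1],[0,0,0,0,0,0,-1],[0,0,0.01,0,0,3.5,-1],[0,0,0.01,0,0,3.5,-1],[0,0,0.01,0,0,3.5,-1],[0,0,0.01,0,0,3.5,-1],[0,0,0.01,0,0,3.5,-1]]}}

```text
time: 18.3
tool_pos: [0.596, -0.0955, 0.1594]
tool_rot: [-0.001, 0.995, -0.104, 0.0]
contact_force: [-0.1, 5.6, 3.5]
gripper_width: 0.176
grasp_force: 59.2
```

```bash
python3 st.py
```

```text
t18.30 yaw-0.2091 [ 0.596  -0.0955  0.1594] F [-0.1125  5.5786  3.5473] T [0.8377 0.0631 0.427 ] j6 1.496 e6 -0.2067 w0.176
```

Call:
{"op": "move_arm", "data": {"rows": [[0,0,0.01,0,0,3.5,-1],[0,0,0.01,0,0,3.5,-1],[0,0,0.01,0,0,3.5,-1],[0,0,0.01,0,0,3.5,-1],[0,0,0.01,0,0,3.5,-1]]}}

```text
time: 18.72
tool_pos: [0.5961, -0.095, 0.1589]
tool_rot: [-0.002, 0.967, -0.254, 0.0]
contact_force: [0.8, 6.8, 3.3]
gripper_width: 0.176
grasp_force: 59.2
```

```bash
python3 st.py
```

```text
t18.72 yaw-0.5144 [ 0.5961 -0.095   0.1589] F [0.8047 6.7876 3.2578] T [ 1.1351 -0.0515  0.4043] j6 1.801 e6 -0.2004 w0.176
```

Call:
{"op": "move_arm", "data": {"rows": [[0,0,0.01,0,0,3.5,-1],[0,0,0.01,0,0,3.5,-1],[0,0,0.01,0,0,3.5,-1],[0,0,0.01,0,0,3.5,-1],[0,0,0.01,0,0,3.5,-1]]}}

```text
time: 19.13
tool_pos: [0.5964, -0.0947, 0.1585]
tool_rot: [-0.002, 0.917, -0.398, -0.0]
contact_force: [1.9, 8.4, 3.6]
gripper_width: 0.178
grasp_force: 59.2
```

```bash
python3 st.py
```

```text
t19.13 yaw-0.8197 [ 0.5964 -0.0947  0.1585] F [1.8597 8.351  3.607 ] T [ 1.3656 -0.2265  0.3682] j6 2.107 e6 -0.1945 w0.178
```

Call:
{"op": "move_arm", "data": {"rows": [[0,0,0.01,0,0,3.5,-1],[0,0,0.01,0,0,3.5,-1],[0,0,0.01,0,0,3.5,-1],[0,0,0.01,0,0,3.5,-1],[0,0,0.01,0,0,3.5,-1],[0,0,0.01,0,0,2.5,-1]]}}

```text
time: 19.63
tool_pos: [0.5969, -0.0944, 0.158]
tool_rot: [-0.003, 0.834, -0.552, -0.0]
contact_force: [3.6, 9.3, 2.6]
gripper_width: 0.175
grasp_force: 59.1
```

```bash
python3 st.py
```

```text
t19.63 yaw-1.1684 [ 0.5969 -0.0944  0.158 ] F [3.5886 9.2719 2.5548] T [ 1.4749 -0.5351  0.4202] j6 2.455 e6 0.0911 w0.175
```

Call:
{"op": "move_arm", "data": {"rows": [[-0.15,-0.1,-0.07,0,0,0,-1],[0,0,0,0,0,0,-1],[0,0,0,0,0,0,-1]]}}

```text
time: 19.88
tool_pos: [0.5969, -0.0942, 0.158]
tool_rot: [-0.001, 0.834, -0.551, 0.001]
contact_force: [5.4, 3.0, -0.3]
gripper_width: 0.176
grasp_force: 58.8
```

```bash
python3 st.py
```

```text
t19.88 yaw-1.1673 [ 0.5969 -0.0942  0.158 ] F [ 5.373   3.0069 -0.2929] T [ 0.7197 -0.7309  0.05  ] j6 2.457 e6 0.0850 w0.176
```

Call:
{"op": "move_arm", "data": {"rows": [[0,0,0,0,0,0,-0.4],[0,0,0,0,0,0,0],[0,0,0,0,0,0,0.4],[0,0,0,0,0,0,0.4],[0,0,0,0,0,0,0.4],[0,0,0,0,0,0,0.4],[0,0,-1,0,0,0,0.4],[0,0,-2,0,0,0,0.4],[0,0,-4,0,0,0,0.4],[0,0,-4,0,0,0,0.4],[-4,0,0,0,0,0,0.4],[-4,0,0,0,0,0,0.4],[-4,0,0,0,0,0,0.4],[-4,0,0,0,0,0,0.4]]}}

```text
time: 21.05
tool_pos: [0.5327, 0.0532, 0.2697]
tool_rot: [-0.001, 0.834, -0.552, 0.001]
contact_force: [0.3, 1.1, -0.3]
gripper_width: 0.703
grasp_force: 0.0
```

```bash
python3 st.py
python3 - <<'E'
from ov import *
from plant import manip
f=manip.grab_frame("top"); g=manip.grab_frame("side"); J=[.597,-.0955,.17]
a=f["img"][160:250,230:325]; a=cv2.resize(a,(400,379),interpolation=cv2.INTER_CUBIC)
b=cv2.resize(g["img"][150:240,196:291],(400,379),interpolation=cv2.INTER_CUBIC)
cv2.imwrite("pics/end.png",np.hstack([a,b]))
E
```

```text
t21.05 yaw-1.1698 [0.5327 0.0532 0.2697] F [ 0.3166  1.089  -0.3278] T [ 0.0702 -0.0046 -0.0282] j6 2.701 e6 -0.6813 w0.703
```

View pics/end.png

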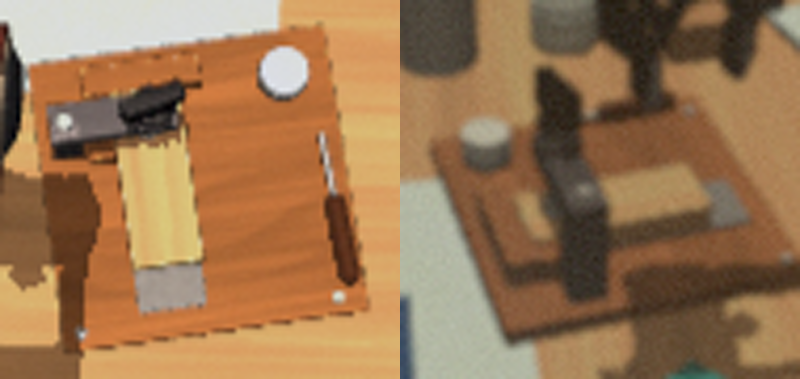

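The block sits squarely over the strip (crop 118-203), up against the fence and the side stop. The knob bar now lies at (120,112)-(182,88), and the gouge and ink tin haven't moved. Handing in.

```bash
python3 -c "
from plant import manip
print(manip.job_done())"
```

```text
the job is handed in; nothing more can be done
None
```

The job is handed in, but no verdict came back: the block is home against both stops, and I turned the knob an estimated 2.2–2.9 mm of screw travel past touch (target 2.5), then let go with the tins and tools in view still in place.

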